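# Scrape a broken vial off the hand shovel into the sharps bin

### The job

A control vial has broken and its four wet pieces cling to the flat hand shovel lying in the steel tray. Carry the shovel to the open sharps bin, put its nose down into the mouth and scrape every piece off into the bin by pressing the blade against the mouth's rim; then lay the shovel flat back in the tray and slide the bin's shutter fully shut. Do not touch the glass with the gripper, and leave the tube rack, spray bottle and whole vial standing where they are.

Things in the scene. Friction and masses are not known exactly. Their poses are not given: they have to be found in the camera images.
- bin: Fixed sharps bin: grey plastic box 240 (x) x 150 (y) x 125 mm high with a white top deck 3 mm thick. Origin: centre of its underside; x points to its far end, away from the robot; z up. Walls and floor 4 mm. The mouth is an opening in the deck's near half: x -105 to -10 mm, y -56 to +56 mm. The box is hollow under the deck beyond the mouth, to x +116 mm
- bin_mouth (a point): Centre of the mouth, level with its rim's top (bin frame x -57.5, y 0, z 131 mm). The rim is a round bar of 3 mm radius, its axis on the mouth's outline at bin z 128 mm. Shutter guides along both sides rise to bin z 139 mm at |y| over 62 mm
- bin_scrape_rim (a point): Middle of the axis of the mouth's far rim bar (bin frame x -10, y 0, z 128 mm); the bar runs along the bin's y. Good for scraping: blade nose down under it, top face pressed up against it
- shutter (a joint): Sliding shutter of the mouth, in m: 0 shut (stop), 0.112 fully open (stop), towards the bin's +x. It starts open (0.106 to 0.112), clear of the mouth, and stays where it is left; slides at about 1.2 N. Plate 118 x 126 x 4 mm, its top at bin z 135.5 mm
- shutter_grip (a point): Middle of the upper edge of the shutter's grip rib (bin frame x -57.5 mm + joint value, y 0, z 153.5 mm). The rib is 12 mm thick along the bin's x, 60 mm long along its y, and stands 18 mm above the plate. Pinch it from above and slide it
- tray: Fixed open steel tray 280 (x) x 150 (y) x 16 mm, walls 3 mm; rolled rim to z 18.5 mm. Origin: centre of its underside, inner floor at z 3 mm, x along its length, away from the robot
- shovel: Loose flat hand shovel, 0.2 kg, in the tray, handle towards the robot. Dark coated blade 125 (x) x 90 (y) x 2.5 mm, no side walls; back wall 30 mm high at x -64 to -62 mm. Origin: centre of the blade's underside; x to the nose, z up. The blade holds the wet pieces: at a nose-down pitch of up to 38 degrees they stay put; they slide by themselves only somewhere above 42 to 60 degrees
- shovel_tip (a point): Middle of the blade's front edge, on its top face (shovel frame x 62.5, y 0, z 2.5 mm)
- shovel_grip (a point): Grip point inside the handle (shovel frame x -97.5, y 0, z 40 mm). The straight black handle is 16 mm wide (y) and 20 mm high, from x -72 to -176 mm, its axis at z 40 mm, parallel to the blade. The shovel's centre of mass lies about 80 mm ahead of this point
- frag_cap: Broken vial: white cap with a stub of amber neck, 21 mm across, 17 mm high, origin under its centre. Each piece weighs 11 g. All four start on the blade's top face: cap and foot near its nose, the flat shards behind them, none nearer than 28 mm to the back wall
- frag_foot: Broken vial: amber glass foot with jagged edge, 22 mm across, 16 mm high, origin under its centre
- frag_long: Broken vial: curved amber wall shard 27 x 21 x 9 mm lying hollow side down, origin at its underside's centre
- frag_short: Broken vial: curved amber wall shard 19 x 19 x 7 mm lying hollow side down, origin at its underside's centre
- tube_rack: Bystander, loose: white tube rack with tubes, 23 x 205 x 100 mm, its length (own y) roughly along the world's x, between tray and bin; origin under its centre
- wipes_spray: Bystander, loose: tall spray bottle with trigger head, 46 (x) x 109 (y) x 247 mm, between tray and bin, farther back; origin under its middle
- vial_green: Bystander, loose: whole amber control vial 22 x 22 x 48 mm, between rack and bottle; origin under its centre

How it is judged:
By the outcome, as a careful person would: the job done as asked, in the order asked, and still so for the second after the job is handed in, with the robot touching nothing.
It also fails if it takes over 72 s, if anything falls off the work surface, if the arm or the gripper's body presses on something with over 40 N, if the wrist force passes 120 N, or if a joint passes its speed limit or range.

### The arm

A 6-joint arm with a two-finger parallel gripper is mounted at the origin on a cart in front of the work surface, level with it; the furniture and walls round the work are solid. World frame = base frame: x ahead of the robot, y to its left, z up, the work surface at z = 0. Lengths are in mm, angles in rad, forces in N, time in s.
With the tool pointing down it reaches from about 350 to 975 mm from the base axis. Payload 7.1 kg.
Tool frame: the origin (TCP) lies on the front face of the gripper's body, between the roots of the fingers; the fingertips stand 80 mm ahead of it and the grasp point (between the pads) lies 61 mm ahead of it (env.tips_ahead is the distance from the TCP to the fingertips, in mm); z points along the fingers, y is the line along which they close (so a half turn about z gives the same grasp; the last joint's range is limited). The gripper opens to 88 mm and grips with 3 to 60 N. Pads are 20 mm wide; open, the fingers measure 115 mm over their backs; the gripper's body (75 mm by 178 mm) begins 61 mm behind the grasp point.
Start: joints at [-1.256, 0.423, 1.63, -0, 1.089, -0.019], TCP at [204.79, -590.48, 302.675] pointing down, gripper open.
Joint ranges: [-3, 3], [-0.9, 2.11], [0.09, 2.58], [-1.31, 4.45], [0.11, 2.69], [-2.54, 2.54]. Speed limits (rad/s): [2.39, 2.39, 3.01, 3.14, 3.14, 3.14].

### API

Orientations are given as a unit quaternion [x, y, z, w].
In Python, from station import env, set_gripper, viewer, workorder gives the robot as it stands. Calls block until the motion is done:
- env.reach(position, orientation): joint-space move of the TCP to a pose.
- env.move_l(position, rot=None, rate=150, f_stop=None): straight line of the TCP; rot=None keeps the orientation; rate is the mean speed in mm/s. With f_stop (N) it stops when the force on the tool has changed by that much, and returns True; else False.
- env.move_joints(angles): joint-space move.
- set_gripper(opening): finger opening in mm; the grip force is fixed at half the most; returns when the fingers have stopped.
- env.hold(seconds).
- env.ik(position, orientation): joint angles nearest the present ones, or None.
- env.read_state(): the state.
- viewer.camera(name): name is "side" or "top" or "wrist"; returns the picture (480x640x3 uint8, blue, green, red); there is no depth.
- viewer.camera_params(name): a dict with "fx", "fy", "cx", "cy" (pixels), "pose" (4x4, takes a point from camera to world coordinates); the wrist camera has in their place "tool_from_camera" (4x4, takes a point from camera to tool coordinates, whose origin is the TCP and whose axes are the flange's). Camera axes: x right, y up, looking along -z (the intrinsics and any distortion apply to the point x, -y, -z); pixel columns grow to the right and rows downward; lengths in mm; the calibration is good to about 2 mm. A picture is of the moment at which its call begins: read the wrist's pose just before it. camera_params takes no time and is no camera call.
A pose or a line that the arm cannot do raises env.IKError and nothing moves.
- workorder.sign_off(): hands the job in; it is judged then, once.
The state is a dict: "time_s": time; "qpos": joint angles; "dq": joint speeds; "tau": joint torques, N m; "tool_pos": TCP position; "orientation": TCP orientation; "force": force on the tool from outside, world axes, zero at the start; "wrist_torque": the same for the moment, N m; "width": finger opening in mm; "grip_force": force on a finger pad.
Only numpy, scipy, OpenCV 4.12 (cv2) and the standard library are available. Lean on these libraries where they do the work, as an engineer would, in place of code of your own. Each camera call takes 0.05 s, during which the arm holds its last target. There are 200 camera calls.

## Working session

There is one attempt and no reset: what is moved stays moved. The work goes in short steps, each a Python script; the robot and the scene stay as the last script left them, time stands still between calls to the robot, and variables do not carry over. Pictures are saved under pics/ and viewed, at most 10 in all, crops included, and the job is handed in when it is done.

```bash
ls; mkdir -p pics; python3 - <<'E'
from station import env, set_gripper, viewer, workorder
import cv2, numpy as np
np.set_printoptions(precision=4,suppress=True)
for n in ("side","top"):
    cv2.imwrite(f"pics/{n}0.png",viewer.camera(n))
for n in ("side","top","wrist"):
    p=viewer.camera_params(n); print(n,p)
s=env.read_state(); print(s)
E
```

```text
pics
side {'fx': 519.1242415620293, 'fy': 519.1242415620293, 'cx': 319.52758594642955, 'cy': 233.2481458427848, 'pose': array([[   0.5588,   -0.4846,    0.673 , 1219.3016],
       [   0.8293,    0.3182,   -0.4595, -509.1997],
       [   0.0085,    0.8148,    0.5796,  679.1021],
       [   0.    ,    0.    ,    0.    ,    1.    ]])}
top {'fx': 564.804523658727, 'fy': 564.804523658727, 'cx': 316.45935101269407, 'cy': 252.93856713412944, 'pose': array([[  -0.0232,    0.999 ,   -0.0395,  516.2551],
       [  -0.9996,   -0.0226,    0.0138,  -17.7535],
       [   0.0129,    0.0398,    0.9991, 1472.8732],
       [   0.    ,    0.    ,    0.    ,    1.    ]])}
wrist {'fx': 398.311171241762, 'fy': 398.311171241762, 'cx': 311.7010472102241, 'cy': 241.8470692069565, 'tool_from_camera': array([[  0.0003,   0.9682,   0.2501,  67.3088],
       [  1.    ,  -0.0006,   0.0012,  -0.2989],
       [  0.0013,   0.2501,  -0.9682, -82.6806],
       [  0.    ,   0.    ,   0.    ,   1.    ]])}
{'time_s': 0.1, 'qpos': array([-1.256 ,  0.4238,  1.6306,  0.    ,  1.0886, -0.019 ]), 'dq': array([-0.0016, -0.0013, -0.0026, -0.0013, -0.0003,  0.001 ]), 'tau': array([  0.0006, -54.5613, -27.4327,   0.0646,   0.0188,  -0.    ]), 'tool_pos': array([ 204.6668, -590.1144,  301.9693]), 'orientation': array([ 0.9861,  0.1661, -0.0001, -0.0007]), 'force': array([ 0.1402,  0.0039, -0.7855]), 'wrist_torque': array([-0.0009, -0.0122, -0.0629]), 'grip_force': 0.0, 'width': 87.64691524225533}
```

View pics/top0.png

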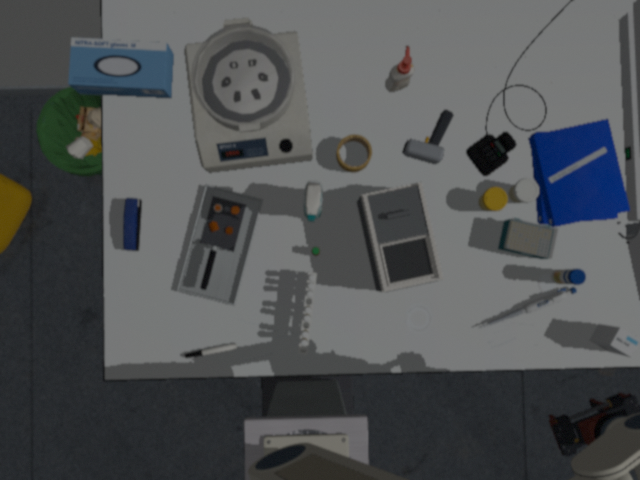

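View pics/side0.png

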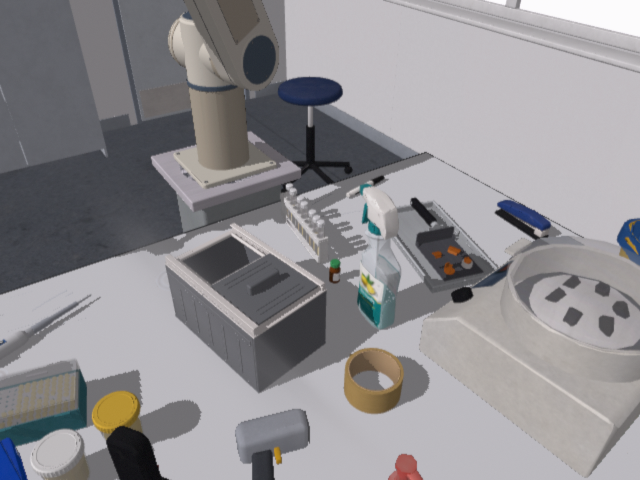

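The top view shows the tray around px (217,245) with the shovel in it. The bin is at about (399,238), its mouth near (410,260) and the rib near (394,213). Between tray and bin stand the rack (285,305), the vial (315,251) and the bottle (314,200). Next I'll take wrist views over the bin and the tray.

```bash
cat > h.py <<'E'
from station import env, set_gripper, viewer, workorder
import cv2, numpy as np
from scipy.spatial.transform import Rotation as R
np.set_printoptions(precision=3,suppress=True)
def campose(n):
    p=viewer.camera_params(n)
    if n!="wrist": return p,p["pose"]
    s=env.read_state(); T=np.eye(4)
    T[:3,:3]=R.from_quat(s["orientation"]).as_matrix(); T[:3,3]=s["tool_pos"]
    return p,T@p["tool_from_camera"]
def pts(uv,z,p,T):
    """pixels -> world points on plane z"""
    uv=np.atleast_2d(np.asarray(uv,float))
    d=np.c_[(uv[:,0]-p["cx"])/p["fx"],-(uv[:,1]-p["cy"])/p["fy"],-np.ones(len(uv))]@T[:3,:3].T
    o=T[:3,3]; return o+d*((z-o[2])/d[:,2])[:,None]
def quat(yaw,pitch=0,turn=0):
    """tool down, tool x along heading yaw; pitch>0 = shovel nose down; turn = extra about tool z"""
    return (R.from_euler("z",yaw)*R.from_euler("y",pitch)*R.from_euler("x",np.pi)*R.from_euler("z",turn)).as_quat()
def st():
    s=env.read_state(); return round(s["time_s"],2),s["tool_pos"],s["force"],round(s["width"],1),round(s["grip_force"],1)
E
python3 - <<'E'
from h import *
import pickle
p,T=campose("top")
print(pts([[217,245],[208,270]],20,p,T)); b=pts([[399,238],[410,260],[394,213]],131,p,T); print(b)
for name,c in (("bin",b[0]+[19,0,0]),("tray",pts([217,245],20,p,T)[0]+[42,0,0])):
    env.reach([c[0],c[1],400],quat(0)); env.hold(0.2)
    pw,Tw=campose("wrist"); im=viewer.camera("wrist"); cv2.imwrite(f"pics/w_{name}.png",im)
    pickle.dump((pw,Tw),open(f"{name}.pkl","wb")); print(st())
E
```

```text
[[599.916 217.299  20.   ]
 [536.225 241.368  20.   ]]
[[ 600.504 -233.926  131.   ]
 [ 547.442 -258.649  131.   ]
 [ 660.579 -223.696  131.   ]]
(2.35, array([ 619.219, -234.529,  399.915]), array([-0.692, -0.013,  0.28 ]), 88.1, 0.0)
(4.26, array([642.189, 216.441, 400.034]), array([-0.365,  0.228,  0.294]), 87.7, 0.0)
```

View pics/w_bin.png

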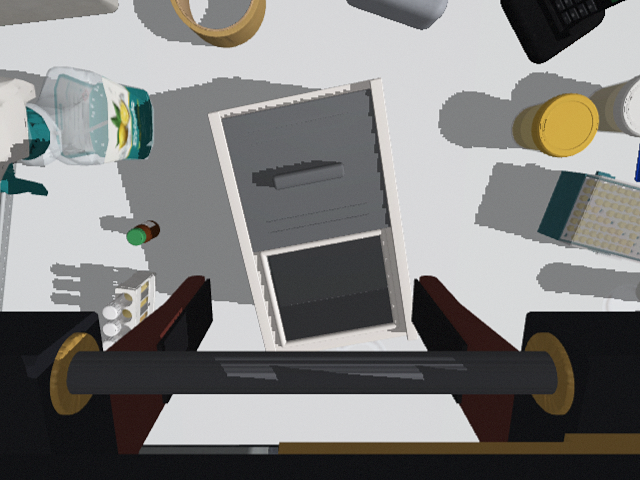

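View pics/w_tray.png

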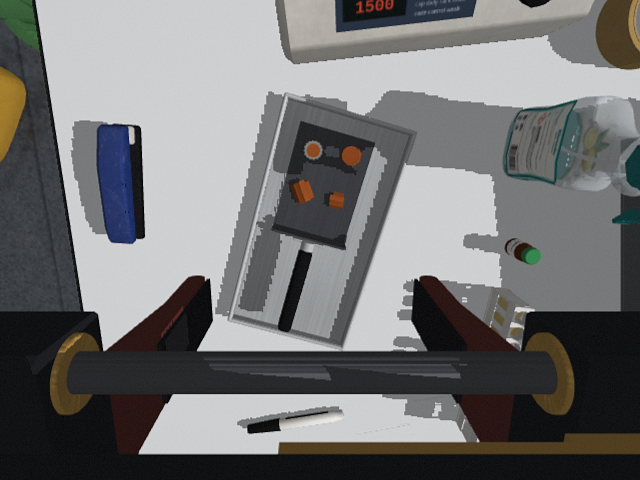

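The wrist view of the bin shows the mouth's dark quad at about (269,257), (380,236), (393,327) and (284,343), with the rib centred near (308,175). In the tray view the handle runs from (306,248) to (285,328), and the blade corners are near (304,121), (375,142), (345,246) and (273,228). The four pieces are at (313,150), (351,156), (303,191) and (336,200).

```bash
python3 - <<'E'
from h import *
import pickle
def blob(m,seed):
    n,l=cv2.connectedComponents(m.astype(np.uint8)); return (l==l[seed[1],seed[0]]).astype(np.uint8)
def quad(m):
    c=max(cv2.findContours(m,0,2)[0],key=cv2.contourArea); c=cv2.convexHull(c)
    for e in np.linspace(2,20,37):
        q=cv2.approxPolyDP(c,e,True)
        if len(q)<=4: break
    return q[:,0].astype(float),cv2.contourArea(c)
g=cv2.cvtColor(cv2.imread("pics/w_bin.png"),6); p,T=pickle.load(open("bin.pkl","rb"))
print("gray mouth",g[265,320],g[320,340],"plate",g[200,350],g[140,300],"rib",g[175,310],g[168,310],g[182,310],"rim",g[240,320])
m=np.zeros(g.shape,bool); m[225:350,255:405]=True
q,a=quad(blob((g<95)&m,(330,275))); print("mouth",q.tolist(),a)
w=pts(q,130,p,T); print(w[:,:2]); print("sides",np.linalg.norm(w-np.roll(w,1,0),axis=1),"centre",w.mean(0))
for i in range(4): d=w[i]-w[i-1]; print(np.degrees(np.arctan2(d[1],d[0])))
# top camera check by guides' outer edges, rib
gu=pts([[210,113],[382,80],[410,338],[268,348]],139,p,T); print("guides",gu[:,:2], np.linalg.norm(gu-np.roll(gu,1,0),axis=1))
print("rib",pts([[276,182],[343,169],[308,172]],153.5,p,T))
g=cv2.cvtColor(cv2.imread("pics/w_tray.png"),6); p,T=pickle.load(open("tray.pkl","rb"))
print("handle",g[290,295],"blade",g[220,320],"tray",g[270,330])
m=np.zeros(g.shape,bool); m[235:340,270:330]=True
h=blob((g<38)&m,(295,290)); ys,xs=np.nonzero(h); print("handle n",len(xs),xs.min(),xs.max(),ys.min(),ys.max())
r=cv2.minAreaRect(np.c_[xs,ys].astype(np.float32)); bx=cv2.boxPoints(r); w=pts(bx,51,p,T); print("handle box",w[:,:2],np.linalg.norm(w-np.roll(w,1,0),axis=1),w.mean(0))
wp=pts(np.c_[xs,ys],51,p,T)[:,:2]; c=wp.mean(0); u=np.linalg.svd(wp-c)[2][0] if len(wp)<5000 else 0; u=u*np.sign(u[0]); print("axis",c,u,np.degrees(np.arctan2(u[1],u[0])),((wp-c)@u).min(),((wp-c)@u).max())
B=pts([[304,121],[375,142],[345,246],[273,228]],5.5,p,T); print("blade",B[:,:2],np.linalg.norm(B-np.roll(B,1,0),axis=1),B.mean(0))
TR=pts([[286,94],[415,132],[342,348],[230,319]],18,p,T); print("tray",TR[:,:2],np.linalg.norm(TR-np.roll(TR,1,0),axis=1),TR.mean(0))
E
```

```text
gray mouth 56 50 plate 102 105 rib 102 51 92 rim 142
mouth [[379.0, 235.0], [392.0, 322.0], [287.0, 340.0], [268.0, 256.0]] 9769.0
[[ 601.528 -295.413]
 [ 515.247 -311.538]
 [ 496.105 -209.972]
 [ 581.643 -193.829]]
sides [103.512  87.775 103.354  87.048] centre [ 548.631 -252.688  130.   ]
-78.92437526637671
-169.4143578874109
100.6732237665855
10.687216746808492
guides [[ 706.923 -150.638]
 [ 732.16  -290.93 ]
 [ 503.05  -327.495]
 [ 492.518 -192.278]] [218.412 142.544 232.009 135.626]
rib [[ 651.998 -204.912  153.5  ]
 [ 662.495 -259.74   153.5  ]
 [ 660.098 -231.221  153.5  ]]
handle 22 blade 61 tray 159
handle n 1077 278 311 250 331
handle box [[491.582 259.304]
 [589.02  231.152]
 [584.578 216.495]
 [486.647 243.919]] [ 16.158 101.423  15.315 101.699] [537.957 237.718  51.   ]
axis [539.299 237.173] [ 0.963 -0.27 ] -15.679219111793623 -52.14968117410396 49.449060256121996
blade [[729.269 225.557]
 [705.8   143.197]
 [580.668 175.577]
 [603.614 264.337]] [131.503  85.639 129.253  91.678] [654.838 202.167   5.5  ]
tray [[757.209 244.935]
 [716.753 100.557]
 [447.316 177.821]
 [488.225 320.664]] [279.44  149.939 280.297 148.586] [602.376 210.994  18.   ]
```

```bash
cat >> h.py <<'E'
SY=np.radians(-15.7); GRIP=np.array([563.5,230.4,43.])      # shovel yaw and grip point in tray
BY=np.radians(10.7); C=np.array([548.6,-252.7,0.])           # bin yaw, mouth centre
def bin2w(x,y,z): return C+R.from_euler("z",BY).apply([x+57.5,y,z])
def scrape(s,g,pitch):
    """TCP for far bar over blade station s (shovel x), gap g between bar and blade's top face"""
    rs=R.from_euler("zy",[BY,pitch]); n=rs.apply([0,0,1])
    return bin2w(-10,0,128)-(3+g)*n+rs.apply([-97.5-s,0,98.5])
E
python3 - <<'E'
from h import *
P=np.radians(34)
for s,g in ((142,25),(-47,25),(-47,0),(64,0),(100,0)): print(s,g,scrape(s,g,P),env.ik(scrape(s,g,P),quat(BY,P)))
q=quat(SY)
env.reach(GRIP+[0,0,200],q)
print(env.move_l(GRIP+[0,0,61],rate=120,f_stop=15),st())
pw,Tw=campose("wrist"); cv2.imwrite("pics/g0.png",viewer.camera("wrist"))
set_gripper(8); print(st())
E
```

```text
142 25 [ 439.595 -288.348  318.045] [-0.456  0.449  1.649 -0.342  1.54   1.026]
-47 25 [ 593.559 -253.257  214.195] [-0.324  0.748  1.375 -0.277  1.551  1.141]
-47 0 [ 607.539 -253.257  234.921] [-0.319  0.743  1.33  -0.274  1.6    1.133]
64 0 [ 517.115 -273.866  295.913] [-0.388  0.567  1.506 -0.309  1.583  1.074]
100 0 [ 487.789 -280.55   315.693] [-0.414  0.51   1.554 -0.322  1.585  1.05 ]
False (6.3, array([563.983, 230.574, 104.746]), array([0.097, 0.124, 0.344]), 87.6, 0.0)
(7.45, array([563.453, 230.346, 103.962]), array([0.148, 0.328, 0.191]), 16.0, 30.0)
```

View pics/g0.png

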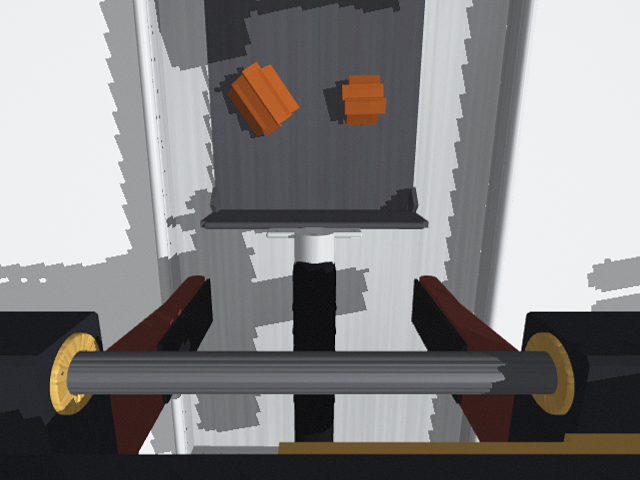

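The handle is centred between the fingers (column 315, front end at row 262), and the pads stopped at 16.0 mm, which matches the handle's width. Both shards (263,100) and (363,100) are well ahead of the back wall (row 222). Next: lift, check for sag, and carry.

```bash
python3 - <<'E'
from h import *
def shard(im):
    hsv=cv2.cvtColor(im,cv2.COLOR_BGR2HSV); m=((hsv[...,0]<20)&(hsv[...,1]>150)&(hsv[...,2]>120)).astype(np.uint8); m[140:]=0
    n,l,s,c=cv2.connectedComponentsWithStats(m); return c[1:][s[1:,4]>300]
p,T=campose("wrist"); a=viewer.camera("wrist"); print(shard(a))
u=R.from_euler("z",SY)
o=GRIP+u.apply([97.5,0,-40])
print("wall top in shovel frame",u.inv().apply(pts([314,226],33,p,T)-o),"handle front",u.inv().apply(pts([[294,262],[336,262]],53,p,T)-o))
env.move_l(GRIP+[0,0,61+50],rate=60); env.hold(0.3); print(st()); b=viewer.camera("wrist"); print(shard(b)); cv2.imwrite("pics/lift.png",b)
env.move_l(GRIP+[0,0,61+320],rate=150); env.hold(.2); b=viewer.camera("wrist"); print(shard(b),st())
E
```

```text
[[263.152  94.558]
 [361.959  97.669]]
wall top in shovel frame [[-63.641  -0.959  30.   ]] handle front [[-72.226   6.149  50.   ]
 [-72.222  -8.601  50.   ]]
(8.78, array([563.359, 230.349, 153.665]), array([ 0.257,  1.195, -2.519]), 15.9, 30.0)
[[262.888  95.115]
 [361.411  97.962]]
[[262.824  94.929]
 [361.393  97.779]] (11.03, array([563.457, 230.38 , 423.63 ]), array([-0.671,  0.062, -1.999]), 15.8, 30.0)
```

```bash
python3 - <<'E'
from h import *
P=np.radians(34); qp=quat(BY,P)
a=scrape(142,25,P)
env.move_l([a[0],a[1],424],rot=quat(BY),rate=180); env.hold(.2)
env.move_l([a[0],a[1],424],rot=qp) if 0 else env.move_l([a[0]-5,a[1],420],rot=qp,rate=5) if 0 else None
env.move_l([a[0],a[1],400],rot=qp,rate=20); print(st())
cv2.imwrite("pics/s_pre.png",viewer.camera("side"))
im=viewer.camera("wrist"); cv2.imwrite("pics/w_pre.png",im)
E
```

```text
(15.7, array([ 439.548, -288.444,  400.356]), array([-0.63 ,  0.535, -2.554]), 16.0, 30.0)
```

View pics/s_pre.png

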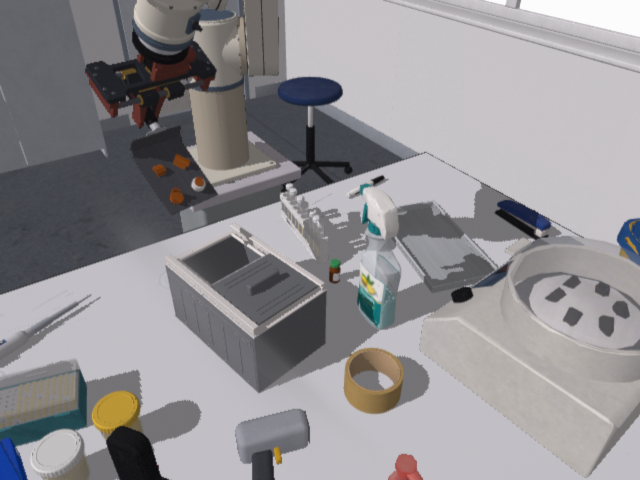

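All four pieces are still on the pitched blade (px 160–200, 160–195), and the bystanders haven't moved. Next I'll insert the blade and press it up.

```bash
python3 - <<'E'
from h import *
P=np.radians(34)
n=R.from_euler("zy",[BY,P]).apply([0,0,1]); x=R.from_euler("zy",[BY,P]).apply([1,0,0])
print(env.move_l(scrape(142,25,P),rate=120,f_stop=12))
print(env.move_l(scrape(-47,25,P),rate=80,f_stop=10),st())
env.hold(.2); f0=env.read_state()["force"]; t0=env.read_state()["wrist_torque"]
cv2.imwrite("pics/w_in.png",viewer.camera("wrist"))
hit=env.move_l(scrape(-47,-5,P),rate=15,f_stop=2.5)
s=env.read_state(); d=s["tool_pos"]-scrape(-47,0,P)
print(hit,"n off",d@n,"x off",d@x,s["force"]-f0,(s["force"]-f0)@n,s["wrist_torque"]-t0,s["time_s"])
np.save("f0.npy",f0); cv2.imwrite("pics/w_press.png",viewer.camera("wrist"))
E
```

```text
False
True (17.4, array([ 460.632, -283.103,  303.169]), array([-2.369, -0.397,  4.569]), 16.1, 30.0)
True n off -26.000053384246108 x off -163.10825673898083 [ 0.178  0.62  -0.468] -0.28842293920153433 [ 0.025 -0.229  0.119] 18.5083
```

View pics/w_press.png

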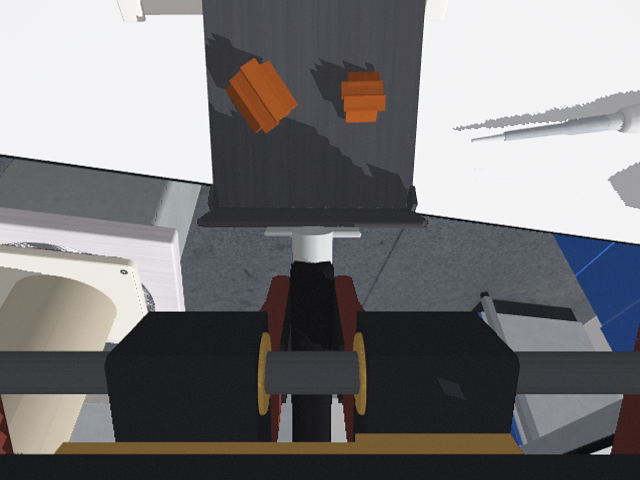

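```bash
python3 - <<'E'
from h import *
p,T=campose("wrist"); Ti=np.linalg.inv(T); print(st(),np.load("f0.npy"))
def proj(w):
    c=Ti[:3,:3]@w+Ti[:3,3]; return [p["cx"]+p["fx"]*c[0]/-c[2],p["cy"]-p["fy"]*c[1]/-c[2]]
for q in ((-120,75,128),(-120,-75,128),(-120,75,139),(-120,-75,139),(-120,62,139),(-120,-62,139),(-105,56,131),(-105,-56,131)): print(q,np.array(proj(bin2w(*q))))
rs=R.from_euler("zy",[BY,np.radians(34)])
s=env.read_state()
print("tool err deg",np.degrees((R.from_quat(s["orientation"])*R.from_quat(quat(BY,np.radians(34))).inv()).as_rotvec()))
nose=s["tool_pos"]+rs.apply([160,0,-98.5]); print("nose in bin",R.from_euler("z",-BY).apply(nose-C)-[57.5,0,0])
E
```

```text
(18.56, array([ 459.96 , -283.172,  303.029]), array([-0.912, -0.306,  3.476]), 15.7, 30.0) [-1.958 -0.673  3.59 ]
(-120, 75, 128) [126.724  15.516]
(-120, -75, 128) [442.94   15.486]
(-120, 75, 139) [119.289  24.631]
(-120, -75, 139) [448.112  24.619]
(-120, 62, 139) [147.731  24.63 ]
(-120, -62, 139) [419.558  24.62 ]
(-105, 56, 131) [155.711 -18.832]
(-105, -56, 131) [409.645 -18.914]
tool err deg [ 0.026  0.325 -0.078]
nose in bin [-70.79    1.732 133.454]
```

```bash
python3 - <<'E'
import cv2,numpy as np
a=cv2.imread("pics/w_press.png")[0:60,80:480]; b=cv2.imread("pics/w_pre.png")[0:300,80:480]
c=cv2.imread("pics/w_bin.png")[210:360,230:430]
out=np.zeros((600,800,3),np.uint8); out[:120]=cv2.resize(a,(800,120)); out[120:420,:400]=b; out[120:420,400:]=cv2.resize(c,(400,300)); cv2.imwrite("pics/c1.png",out[:420])
E
```

```text
(no output)
```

View pics/c1.png

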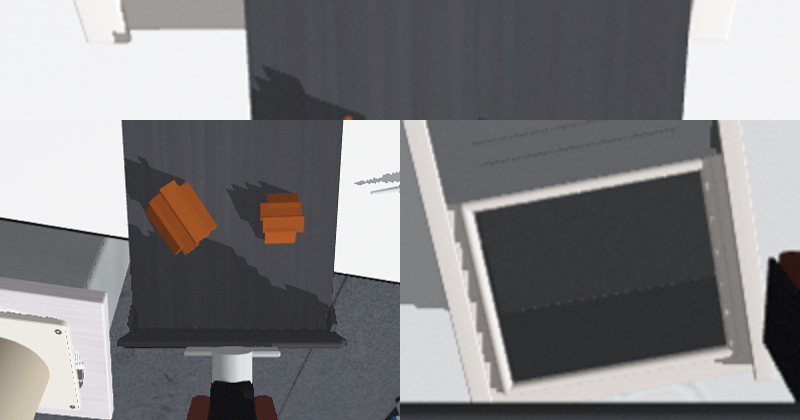

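The bin corners project within about 2 mm of where they appear in the picture, so the bin pose is good. A steady 6 N upward force remains, though, so I'll locate that contact from force and moment.

```bash
python3 - <<'E'
from h import *
cv2.imwrite("pics/s_hit.png",viewer.camera("side"))
s1=env.read_state(); p=s1["tool_pos"]
env.move_l(p+[0,0,12],rate=40); env.hold(.3); s0=env.read_state()
F=s1["force"]-s0["force"]; M=s1["wrist_torque"]-s0["wrist_torque"]
print("free",s0["force"],s0["wrist_torque"],"diff",F,M)
r=np.cross(F,M)/(F@F)*1000; f=F/np.linalg.norm(F)
rb=R.from_euler("z",-BY); print("contact line pt rel TCP, bin axes",rb.apply(r),"dir",rb.apply(f))
for k in (-300,-250,-200,-150,-100,-50,0): 
    w=p+r+f*k*np.sign(f[2]); print(k,rb.apply(w-C)-[57.5,0,0])
a=cv2.imread("pics/s_hit.png")[130:400,80:440]; cv2.imwrite("pics/c2.png",cv2.resize(a,(800,600)))
E
```

```text
free [-0.528  0.343 -2.546] [ 0.072 -0.358  0.003] diff [-0.286 -0.602  6.143] [-0.244  0.062 -0.034]
contact line pt rel TCP, bin axes [-16.621 -37.088  -4.315] dir [-0.064 -0.087  0.994]
-300 [-147.86   -24.388    0.405]
-250 [-151.039  -28.747   50.113]
-200 [-154.218  -33.106   99.821]
-150 [-157.397  -37.465  149.529]
-100 [-160.577  -41.824  199.238]
-50 [-163.756  -46.183  248.946]
0 [-166.935  -50.542  298.654]
```

View pics/c2.png

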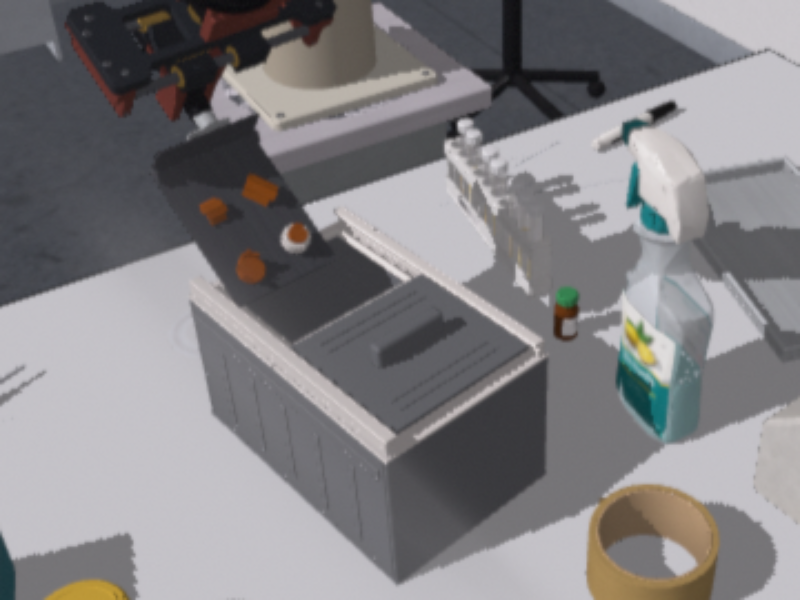

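Found the cause. My scrape frame used extrinsic Euler angles ("zy" instead of "ZY"), which put the blade about 13 mm too far toward −y. Its nose corner touched the side rim, as the crop shows, but all four pieces are still on the blade. I'll fix that and retry.

```bash
sed -i 's/from_euler("zy"/from_euler("ZY"/' h.py; python3 - <<'E'
from h import *
P=np.radians(34); rs=R.from_euler("ZY",[BY,P]); n=rs.apply([0,0,1]); x=rs.apply([1,0,0]); qp=quat(BY,P)
for s,g in ((142,25),(-47,25),(-47,0),(64,0)): print(scrape(s,g,P),env.ik(scrape(s,g,P),qp) is not None)
a=scrape(142,25,P); env.move_l(a+[0,0,40],rot=qp,rate=100); env.hold(.2)
y=R.from_euler("z",-BY).apply(env.read_state()["tool_pos"]-C)[1]; print("TCP y in bin",y)
print(env.move_l(a,rate=80,f_stop=6))
print(env.move_l(scrape(-47,25,P),rate=70,f_stop=6),st())
env.hold(.2); f0=env.read_state()["force"]; np.save("f0.npy",f0)
d=env.read_state()["tool_pos"]-scrape(-47,0,P); print("n,x off",d@n,d@x,f0)
if abs(d@x)<4:
    hit=env.move_l(scrape(-47,-6,P),rate=15,f_stop=2.5)
    s=env.read_state(); d=s["tool_pos"]-scrape(-47,0,P)
    print(hit,"n off",d@n,"x off",d@x,(s["force"]-f0)@n,(s["force"]-f0)@x,s["time_s"])
    cv2.imwrite("pics/w_press2.png",viewer.camera("wrist"))
E
```

```text
[ 438.91  -273.426  320.374] True
[ 592.873 -244.334  214.686] True
[ 606.61  -241.739  235.412] True
[ 516.187 -258.825  297.483] True
TCP y in bin 0.015258143533874063
False
False (23.72, array([ 592.81 , -244.402,  214.878]), array([ 0.564, -0.125, -2.722]), 15.8, 30.0)
n,x off -24.940558486606033 -0.06810634740185934 [ 0.414  0.007 -2.783]
True n off -0.8651061168466869 x off 0.33785472868738936 0.21142362737832612 -0.696331873043243 25.4083
```

Contact came within 1 mm of the predicted position. Next is the drag, with light force feedback.

```bash
python3 - <<'E'
from h import *
P=np.radians(34); rs=R.from_euler("ZY",[BY,P]); n=rs.apply([0,0,1]); x=rs.apply([1,0,0]); f0=np.load("f0.npy")
g=0.3
def fn():
    v=[]
    for _ in range(3): env.hold(.02); v.append(-(env.read_state()["force"]-f0)@n)
    return np.mean(v)
for i in range(10):
    env.move_l(scrape(-47,g,P),rate=20); F=fn()
    if F>2: break
    g-=0.5
print("press",g,F)
for s in list(range(-40,60,8))+[60,64,67]:
    env.move_l(scrape(s,g,P),rate=50); F=fn(); 
    print(s,round(g,2),round(F,2),round((env.read_state()["force"]-f0)@x,2))
    g-=np.clip((3.5-F)*0.25,-0.8,0.6); g=max(g,-9)
print(st())
env.move_l(scrape(67,g+4,P),rate=40); env.move_l(scrape(150,25,P),rate=120)
env.move_l(scrape(150,25,P)+[0,0,60],rate=120); env.hold(.2)
print(st())
im=viewer.camera("wrist"); cv2.imwrite("pics/w_after.png",im); im2=viewer.camera("side"); cv2.imwrite("pics/s_after.png",im2)
for k in (im,im2):
    h=cv2.cvtColor(k,cv2.COLOR_BGR2HSV); print(((h[...,0]<20)&(h[...,1]>150)&(h[...,2]>120))[:230].sum())
E
```

```text
press -0.7 3.972834368668425
-40 -0.7 3.78 0.63
-32 -0.63 2.01 -2.18
-24 -1.0 1.58 -0.36
-16 -1.48 1.24 -1.46
-8 -2.05 1.38 -0.99
0 -2.58 1.29 -2.04
8 -3.13 1.31 -1.6
16 -3.68 1.49 -0.94
24 -4.18 1.37 -1.25
32 -4.71 0.52 -1.72
40 -5.31 0.76 -0.94
48 -5.91 1.18 -0.99
56 -6.49 0.02 -4.39
60 -7.09 1.08 -0.8
64 -7.69 -0.59 -1.64
67 -8.29 -0.12 -1.17
(31.9, array([ 518.421, -258.458,  306.181]), array([-0.182, -0.715, -1.756]), 15.9, 30.0)
(33.88, array([ 432.16 , -274.497,  383.965]), array([ 0.194,  0.611, -2.452]), 15.9, 30.0)
0
2
```

```bash
python3 - <<'E'
from h import *
def msk(im):
    h=cv2.cvtColor(im,cv2.COLOR_BGR2HSV); return ((h[...,0]<20)&(h[...,1]>150)&(h[...,2]>110))
for f in ("s_pre","s_hit","s_after"):
    m=msk(cv2.imread(f"pics/{f}.png")); n,l,s,c=cv2.connectedComponentsWithStats(m[:330,100:420].astype(np.uint8))
    print(f,[(c[i].round().tolist(),int(s[i,4])) for i in range(1,n) if s[i,4]>5])
# tilt the shovel's nose up to horizontal above the near part, then look with top camera
a=env.read_state()["tool_pos"]; env.move_l([a[0]-20,a[1],430],rot=quat(BY),rate=60); env.hold(.2)
t=viewer.camera("top"); cv2.imwrite("pics/t_after.png",t); m=msk(t)
p,T=campose("top")
n,l,s,c=cv2.connectedComponentsWithStats(m[150:330,170:460].astype(np.uint8)); print("top",[((c[i]+[170,150]).round().tolist(),int(s[i,4])) for i in range(1,n) if s[i,4]>2])
w=viewer.camera("wrist"); cv2.imwrite("pics/w_after2.png",w); print(msk(w)[:230].sum(),st())
sd=viewer.camera("side"); cv2.imwrite("pics/s_after2.png",sd)
out=np.zeros((600,800,3),np.uint8)
out[:300,:400]=cv2.resize(sd[20:260,60:380],(400,300)); out[:300,400:]=cv2.resize(cv2.convertScaleAbs(t[175:325,320:520],alpha=2),(400,300))
out[300:,:400]=cv2.resize(w,(400,300)); out[300:,400:]=cv2.resize(cv2.imread("pics/s_after.png")[20:260,60:380],(400,300)); cv2.imwrite("pics/c3.png",out)
E
```

```text
s_pre [([80.0, 162.0], 104), ([57.0, 167.0], 36), ([99.0, 181.0], 45), ([76.0, 197.0], 86)]
s_hit [([96.0, 216.0], 95), ([74.0, 222.0], 39), ([114.0, 235.0], 46), ([92.0, 250.0], 86)]
s_after []
top []
83 (35.26, array([ 412.544, -274.433,  429.512]), array([-1.188,  0.338, -1.719]), 16.0, 30.0)
```

View pics/c3.png

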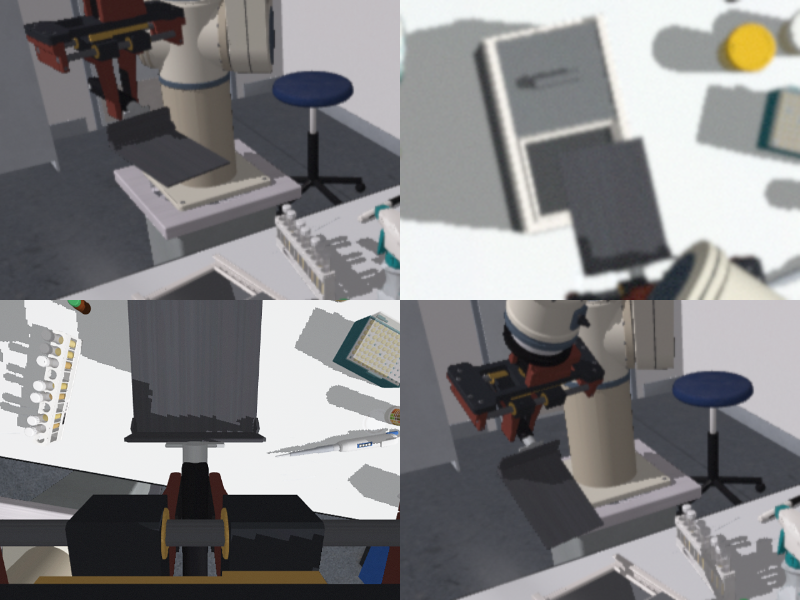

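All views show the blade empty: no orange pixels on it, and no cap either. Nothing lies outside the bin. Next I'll lay the shovel back in the tray.

```bash
python3 - <<'E'
from h import *
a=env.read_state()["tool_pos"]
pt=np.radians(-2.5); q=quat(SY,pt); off=R.from_euler("ZY",[SY,pt]).apply([0,0,61])
env.move_l(GRIP+off+[0,0,320],rot=q,rate=250)
env.move_l(GRIP+off+[0,0,25],rate=150); env.hold(.15); f0=env.read_state()["force"]
hit=env.move_l(GRIP+off+[0,0,-1],rate=25,f_stop=5); s=env.read_state(); print(hit,s["tool_pos"]-GRIP-off,s["force"]-f0,s["time_s"])
w=viewer.camera("wrist"); cv2.imwrite("pics/w_lay0.png",w)
set_gripper(60); print(st())
env.move_l(GRIP+[0,0,61+120],rot=quat(SY),rate=150); env.hold(.1)
p,T=campose("wrist"); np.savez("lay.npz",T=T); w=viewer.camera("wrist"); cv2.imwrite("pics/w_lay1.png",w)
for t in (np.pi/2,-np.pi/2): print(t,env.ik([657,-232,400],quat(BY,0,t)),env.ik([549,-253,218.5],quat(BY,0,t)),env.read_state()["qpos"])
E
```

```text
True [-0.333 -0.082 -0.197] [-1.376 -0.388  6.893] 40.775
(41.66, array([559.637, 230.672, 102.723]), array([-0.714, -0.456,  0.202]), 59.8, 0.0)
1.5707963267948966 None [-0.452  0.498  1.733 -0.     0.91   2.503] [ 0.369  0.498  1.721 -0.     0.924  2.213]
-1.5707963267948966 [-0.357  0.448  1.362 -0.     1.331 -0.543] [-0.452  0.498  1.733 -0.     0.91  -0.638] [ 0.369  0.498  1.721 -0.     0.924  2.213]
```

```bash
python3 - <<'E'
from h import *
q=quat(BY,0,-np.pi/2); rib=bin2w(-57.5+109.5,0,0)
a=env.read_state()["tool_pos"]; env.move_l([a[0],a[1],410],rate=220)
env.reach([rib[0],rib[1],400],q); print(st())
sd=viewer.camera("side"); cv2.imwrite("pics/s_lay.png",sd)
p,T=campose("wrist"); w=viewer.camera("wrist"); cv2.imwrite("pics/w_rib.png",w)
# shovel check: side image before/after in the tray region
b=cv2.imread("pics/side0.png"); d=cv2.absdiff(b,sd).max(2); d[:195]=0; d[295:]=0; d[:,:385]=0; d[:,500:]=0
n,l,s,c=cv2.connectedComponentsWithStats((d>40).astype(np.uint8)); print([(c[i].round().tolist(),s[i].tolist()) for i in range(1,n) if s[i,4]>15])
h=cv2.cvtColor(w,cv2.COLOR_BGR2HSV); 
env.move_l([rib[0],rib[1],260],rate=150)
print(env.move_l([rib[0],rib[1],219],rate=60,f_stop=8),st())
set_gripper(6); print(st())
E
```

```text
(46.1, array([ 656.302, -231.909,  399.824]), array([-0.178,  0.441, -0.401]), 60.1, 0.0)
[([388.0, 204.0], [385, 195, 10, 19, 116]), ([482.0, 252.0], [458, 237, 42, 33, 479]), ([453.0, 250.0], [447, 246, 14, 10, 95]), ([437.0, 254.0], [432, 252, 10, 7, 45]), ([467.0, 263.0], [461, 257, 12, 12, 104]), ([449.0, 268.0], [444, 262, 11, 13, 105]), ([420.0, 272.0], [419, 269, 4, 7, 16]), ([431.0, 271.0], [427, 269, 10, 6, 39])]
False (48.12, array([ 656.38 , -232.421,  219.122]), array([ 0.787,  0.556, -0.174]), 59.6, 0.0)
(48.92, array([ 656.306, -232.363,  219.006]), array([ 1.336,  0.303, -0.797]), 11.5, 30.0)
```

```bash
python3 - <<'E'
from h import *
a=env.read_state()["tool_pos"]; ub=R.from_euler("z",BY).apply([1,0,0])
hit=env.move_l(a-104*ub,rate=60); hit=env.move_l(a-117*ub,rate=25,f_stop=12)
b=env.read_state()["tool_pos"]; print(hit,"travel",(a-b)@ub,"rib in bin x",(b-C)@ub-57.5,st())
set_gripper(45); c=env.read_state()["tool_pos"]; env.move_l(c+[0,0,170],rate=150)
print(st())
v=c-60*ub; env.hold(.1)
p,T=campose("wrist"); w=viewer.camera("wrist"); cv2.imwrite("pics/w_shut.png",w)
sd=viewer.camera("side"); cv2.imwrite("pics/s_end.png",sd); tp=viewer.camera("top"); cv2.imwrite("pics/t_end.png",tp)
b0=cv2.imread("pics/side0.png"); px=lambda im,u,v:im[v,u].tolist()
for u,v in ((482,252),(475,245),(490,258),(388,204),(240,255),(225,262),(320,290)): print((u,v),px(b0,u,v),px(sd,u,v))
# handle and blade pose from the lay picture
g=cv2.cvtColor(cv2.imread("pics/w_lay1.png"),6); pw=viewer.camera_params("wrist"); T=np.load("lay.npz")["T"]
m=(g<38).astype(np.uint8); m[:, :200]=0; m[:,430:]=0; m[340:]=0
n,l,s,cc=cv2.connectedComponentsWithStats(m); i=1+s[1:,4].argmax(); print(s[i])
ys,xs=np.nonzero(l==i); W=pts(np.c_[xs,ys],51,pw,T)[:,:2]; k=W.mean(0); u=np.linalg.svd(W-k,full_matrices=False)[2][0]; print(k,np.degrees(np.arctan2(*(u*np.sign(u[0]))[::-1])))
E
```

```text
True travel 109.49473466439092 rib in bin x -57.385164184641006 (51.17, array([ 548.762, -252.938,  219.015]), array([2.669, 1.14 , 1.71 ]), 12.1, 30.0)
(53.14, array([ 548.153, -253.549,  387.568]), array([-0.092,  0.117, -0.287]), 45.0, 0.0)
(482, 252) [157, 151, 152] [159, 154, 154]
(475, 245) [173, 168, 167] [171, 166, 166]
(490, 258) [132, 129, 130] [134, 130, 132]
(388, 204) [193, 193, 199] [196, 196, 203]
(240, 255) [59, 56, 56] [98, 93, 93]
(225, 262) [59, 57, 57] [99, 94, 94]
(320, 290) [142, 142, 148] [186, 185, 193]
[ 300  206   24  134 2992]
[543.092 235.978] -15.527638377529566
```

```bash
python3 - <<'E'
from h import *
for a,b,roi in (("side0","s_end",(180,300,270,520)),("top0","t_end",(165,345,165,345))):
    A,B=(cv2.GaussianBlur(cv2.imread(f"pics/{k}.png"),(3,3),0) for k in (a,b)); d=cv2.absdiff(A,B).max(2); y0,y1,x0,x1=roi
    n,l,s,c=cv2.connectedComponentsWithStats((d>45)[y0:y1,x0:x1].astype(np.uint8)); print(b,[((c[i]+[x0,y0]).round().tolist(),s[i,2:].tolist()) for i in range(1,n) if s[i,4]>8])
# shutter plate over mouth: brightness in top view at mouth centre
t=cv2.imread("pics/t_end.png"); print(t[255:268:4,400:420:6,0].tolist())
w=cv2.imread("pics/w_shut.png"); h=cv2.cvtColor(w,cv2.COLOR_BGR2HSV); print(((h[...,0]<20)&(h[...,1]>150)&(h[...,2]>110)).sum())
E
```

```text
s_end [([335.0, 194.0], [65, 30, 668]), ([486.0, 219.0], [69, 73, 2146]), ([365.0, 191.0], [13, 15, 101]), ([278.0, 211.0], [16, 31, 309]), ([413.0, 233.0], [30, 26, 351]), ([433.0, 224.0], [5, 5, 19]), ([397.0, 247.0], [9, 13, 45]), ([453.0, 250.0], [14, 11, 99]), ([437.0, 254.0], [10, 8, 55]), ([407.0, 263.0], [12, 13, 69]), ([289.0, 283.0], [51, 43, 1432]), ([421.0, 259.0], [8, 5, 26]), ([467.0, 263.0], [11, 12, 98]), ([449.0, 269.0], [11, 13, 93])]
t_end [([218.0, 208.0], [6, 6, 32]), ([235.0, 209.0], [6, 6, 31]), ([214.0, 226.0], [6, 8, 41]), ([229.0, 230.0], [5, 5, 21])]
[[62, 58, 44, 48], [46, 58, 60, 53], [62, 62, 55, 52], [66, 64, 54, 53]]
17
```

In the top view the only changes in the tray and bystander area are the four missing pieces. The shovel lies where it was, and the shutter closed to its stop (travel 109.5 mm, rib at bin x −57.4 mm).

```bash
python3 -c "
from h import *
print(st()); print(workorder.sign_off())"
```

```text
(53.39, array([ 548.42 , -253.661,  387.905]), array([ 0.049,  1.051, -0.826]), 44.7, 0.0)
the job is handed in; nothing more can be done
None
```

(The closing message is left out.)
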